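# Set the framing jig's sprung jaw open on its stop pin

### The arm

A 6-joint arm with a two-finger parallel gripper is mounted at the origin on the work surface. World frame = base frame: x ahead of the robot, y to its left, z up, the work surface at z = 0. Lengths are in m, angles in rad, forces in N, time in s.
With the tool pointing down it reaches from about 0.375 to 0.9 m from the base axis. Payload 3.1 kg.
Tool frame: the origin (TCP) lies between the finger pads; the fingertips stand 17 mm ahead of it and the grasp point (between the pads) lies 2 mm behind it; z points along the fingers, y is the line along which they close (so a half turn about z gives the same grasp; the last joint's range is limited). The gripper opens to 85 mm and grips with 20 to 120 N. Pads are 22 mm wide; open, the fingers measure 114 mm over their backs; the gripper's body (76 mm by 85 mm) begins 54 mm behind the grasp point. The pads swing forward as they close: fully open they stand 13 mm farther back than shut.
Start: joints at [1.117, 0.527, 1.433, -0, 1.181, -0.178], TCP at [0.17, 0.601, 0.248] pointing down, gripper open.
Joint ranges: [-3.08, 3.08], [-0.75, 2.2], [0.22, 2.44], [-1.43, 4.57], [0, 2.65], [-2.85, 2.85]. Speed limits (rad/s): [2.79, 2.79, 3.14, 3.14, 3.14, 3.14].

### API

Orientations are given as a unit quaternion [x, y, z, w].
In Python, from station import sense, vision, order gives the robot as it stands.
- The arm moves only by the shell command python3 -m crank 'ROWS' [OPENING] [FORCE]. ROWS is JSON, a list of rows, each an object with "dp": the shift along the world's x, y, z in units of 30 mm (1.0 is 30 mm), a list of three; "angular": the turn, a rotation vector about the world's x, y, z in degrees, a list of three. In form: [{"dp": [dx, dy, dz], "angular": [ax, ay, az]}, ...]. A call has 1 to 20 rows; each row shifts and turns the commanded pose from where the row before left it; what a row does not reach is not made up. A row lasts 1/10 s, in which the tool goes at most 50 mm and 8.59 degrees, less where a joint would pass 70% of its speed; a pose out of reach is approached as far as the arm can. A call is refused whole if a number of a shift passes 1 or a number of a turn 8.59, either way. A call with a gripper value outside its range is refused whole. OPENING is the closure, from 0 (fully open) to 1 (shut), set as the call begins (- or left out, the last holds). The fingers move at their own pace and stop on an object; FORCE is the grip in N (left out, the last holds). Time passes only in rows, so rows that do not move let the fingers close. It gives the time, the measured TCP pose, the force, the opening and the grip force at its end, in the units of the state.
- sense(): the state, without advancing time (a new reading comes with each control period).
- vision.snapshot(name): name is "scene" or "top" or "wrist"; returns a dict with "image" (400x640x3 uint8, blue, green, red), "range_z" (400x640 float32, m along the optical axis (not along the pixel's ray), 0 where there is no reading), "mtx" (3x3 intrinsics, pixels), "pose" (4x4, takes a point from camera to world coordinates); the wrist camera has in their place "mount" (4x4, takes a point from camera to tool coordinates, whose origin is the TCP and whose axes are the flange's). Camera axes: x right, y down, z forward; pixel columns grow to the right and rows downward; lengths in m; the calibration is good to about 2 mm. The wrist camera is an equidistant fisheye: a pixel r from the principal point sees the ray r / f radians off the axis. A picture is of the moment at which its call begins: read the wrist's pose just before it.
- order.sign_off(): hands the job in; it is judged then, once.
The state is a dict: "t": time; "q": joint angles; "qd": joint speeds; "tau": joint torques, N m; "tcp_pos": TCP position; "tool_rot": TCP orientation; "force": force on the tool from outside, world axes, zero at the start; "ft_torque": the same for the moment, N m; "finger_gap": opening from 0.0 (shut) to 1.0 (fully open); "gripper_force": force on a finger pad.
Only numpy, scipy, OpenCV 4.12 (cv2) and the standard library are available. Lean on these libraries where they do the work, as an engineer would, in place of code of your own. Each camera call takes 0.05 s, during which the arm holds its last target. There are 200 camera calls.

### The job

The finished little frame lying in the clamping jig has to be freed: with closed fingertips, push the jig's sprung jaw back, away from the frame, far enough that the stop pin drops, then let go so that the jaw springs back and stays latched on the pin, half open. Push it gently, never pinch it; leave the pin alone, since it falls by itself, and leave the frame lying where it is and the ink jars and notebook undisturbed. Nothing is to be picked up.

Things in the scene. Friction and masses are not known exactly. Their poses are not given: they have to be found in the camera images.
- jig: Framing jig, fixed to the table: plywood plate 12 mm thick, x -155 to 190, y -70 to 70 mm. Origin at table level; x = the way the jaw opens, z up. Fence at x -150 to -135, top at 34 mm. At x = 85 a bridge, 66 mm wide, top at 60 mm, carries the stop pin. Spring tubes (16 mm thick) at y = +-47, x 55 to 160; end block at x = 165, top at 42 mm. Heights are above the table.
- jaw (a joint): Travel (m) of the dark steel jaw along the jig's +x: 0 = closed on the frame (start), 0.070 = end stop. A spring drives it back (5 N at 0, 9 N at the end, plus 1 N friction). The stop pin drops once the jaw passes 0.050. Let go before that, it runs back to 0; let go after, it runs back to 0.035, where the pin holds it.
- push_face (a point): Middle of the face to push (in the jig's +x) on the jaw's upright tab, on the side towards the frame and fence. Moves with the jaw; axes as the jig's. Tab 60 mm wide, 10 mm thick, its face free from 31 to 81 mm above the table; this point is at 63 mm and, jaw closed, at x = -43, y = 0 of the jig. The frame's top, before the tab, is at 26 mm.
- stop_pin: Bright steel stop pin, upright in the bridge at x = 85, y = 0 of the jig, with a round knob (22 mm diameter, 12 mm high). Origin at the centre of the knob's top: 95 mm above the table while it rides on the slide, 81 mm once dropped. It falls by itself; not to be touched.
- frame: Small wooden picture frame lying flat on the jig's plate between fence and jaw, 90 mm (x) x 120 mm (y) x 14 mm, 0.15 kg. Origin at the centre of its underside, 12 mm above the table. Loose.
- ink_jar: Dark closed jar, 52 mm diameter, 55 mm high, loose on the table beside the jig. Origin at the centre of its underside.
- ink_pot: Smaller dark closed jar with a brass lid, 44 mm diameter, 42 mm high, loose on the table beside the jig. Origin at the centre of its underside.
- notebook: Brown notebook, 105 x 145 x 18 mm, lying loose on the table beside the jig. Origin at the centre of its underside.

How it is judged:
On the way, in this order (a step that is already met when the one before it is completed fails the run):
1. the jaw is pushed back until the stop pin has dropped (height (world z) of stop_pin below 0.084 m and value of joint jaw above 0.042 m).
2. the jaw, let go, has sprung back and is latched on the pin at mid position (value of joint jaw between 0.032 and 0.038 m and height (world z) of stop_pin below 0.084 m and contact force between the fingers and jig below 0.2 N), for 0.3 s.
At the end, for the whole second after the job is handed in: The jaw rests latched on the dropped stop pin at mid travel (32 to 38 mm, pin knob's top lower than 84 mm above the table), the robot clear of it; frame still flat in the jig within 15 mm of its start, jars and notebook within 15 mm of theirs (value of joint jaw between 0.032 and 0.038 m and height (world z) of stop_pin below 0.084 m and linear speed of frame below 0.02 m/s and distance of each of frame, ink_jar, ink_pot, notebook from where it was at the start of the episode below 0.015 m and height (world z) of frame below 0.018 m); the robot touches nothing.
It fails at once if the jaw is pinched or rammed: more than 40 N between the fingers and the jig (contact force between the fingers and jig above 40 N).
It fails at once if the stop pin is touched (contact force between any of the arm, the fingers and stop_pin above 1 N).
It fails at once if the frame is lifted or shoved about (distance of frame from where it was at the start of the episode above 0.02 m or height (world z) of frame above 0.02 m).
It fails at once if a jar or the notebook is moved, lifted or tipped (distance of any of ink_jar, ink_pot, notebook from where it was at the start of the episode above 0.02 m or angle between any of ink_jar, ink_pot's own z axis and vertical above 0.4 rad).
It also fails if it takes over 29 s, if anything falls off the work surface, if the arm or the gripper's body presses on something with over 40 N, if the wrist force passes 120 N, or if a joint passes its speed limit or range.

## Working session

There is one attempt and no reset: what is moved stays moved. The work goes in short steps, Python scripts to look and compute and a shell command to move; the robot and the scene stay as the last step left them, time stands still between calls to the robot, and variables do not carry over. Pictures are saved under pics/ and viewed, at most 10 in all, crops included, and the job is handed in when it is done.

```bash
mkdir -p pics; python3 - <<'E'
from station import sense, vision
import cv2,numpy as np
s=sense();print(s['t'],s['tcp_pos'],s['tool_rot'],s['finger_gap'])
for n in("top","scene"):
    d=vision.snapshot(n);cv2.imwrite(f'pics/{n}0.png',d['image']);np.savez(f'{n}0.npz',**d);print(d['mtx'],d['pose'])
E
```

```text
0.0 [0.16986086 0.60077329 0.24732959] [ 1.37462304e-01  9.90506394e-01 -1.03726989e-03 -3.50835535e-04] 1.0020843263805486
[[520.09928543   0.         320.30540312]
 [  0.         520.09928543 200.7820917 ]
 [  0.           0.           1.        ]] [[-2.80022796e-02 -9.91289966e-01  1.28685956e-01  4.43064565e-01]
 [-9.99599917e-01  2.82822255e-02  3.48212055e-04  2.81856185e-02]
 [-3.98470433e-03 -1.28624720e-01 -9.91685335e-01  1.14725388e+00]
 [ 0.00000000e+00  0.00000000e+00  0.00000000e+00  1.00000000e+00]]
[[368.63448517   0.         316.42970143]
 [  0.         368.63448517 199.01755321]
 [  0.           0.           1.        ]] [[-0.36241569  0.61601171 -0.69941722  1.01198262]
 [ 0.93201364  0.23765896 -0.27362161  0.2018633 ]
 [-0.00233135 -0.75103116 -0.66026265  0.52206362]
 [ 0.          0.          0.          1.        ]]
```

View pics/top0.png

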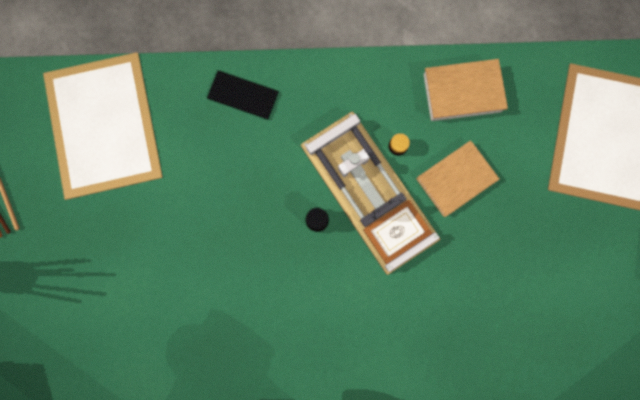

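View pics/scene0.png

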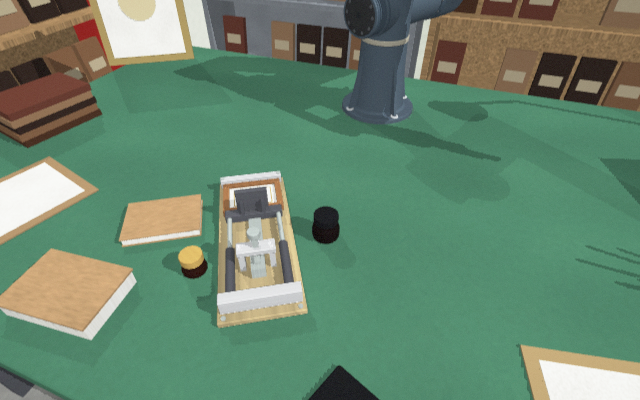

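The top view shows the jig with its fence near (412,254), end block near (331,132), tab near (382,209) and pin near (352,158). The ink jar is at (317,219), the pot at (400,143) and the notebook at (458,178). I'll enlarge it to read the corners.

```bash
python3 - <<'E'
import cv2
im=cv2.imread('pics/top0.png')[100:285,285:455]
cv2.imwrite('pics/crop0.png',cv2.resize(im,None,fx=3.2,fy=3.2,interpolation=cv2.INTER_CUBIC))
E
```

```text
(no output)
```

View pics/crop0.png

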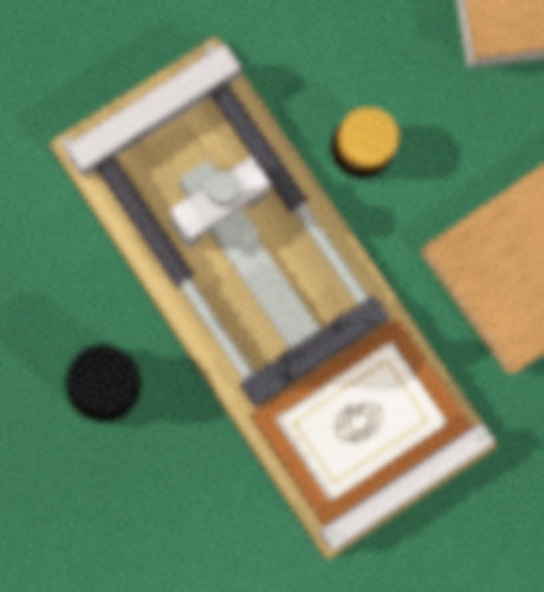

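```bash
cat > h.py <<'E'
import numpy as np
from scipy.optimize import least_squares
d=np.load('top0.npz');K,P=d['mtx'],d['pose']
def proj(w):
    c=(np.asarray(w)-P[:3,3])@P[:3,:3]; p=c@K.T; return p[:,:2]/p[:,2:]
def back(uv,z):
    r=P[:3,:3]@np.linalg.solve(K,[*uv,1]); return P[:3,3]+r*(z-P[2,3])/r[2]
def j2w(p,q):
    c,s=np.cos(q[2]),np.sin(q[2]); p=np.atleast_2d(p).astype(float)
    return np.c_[p[:,:2]@np.array([[c,s],[-s,c]])+q[:2],p[:,2]]
E
python3 - <<'E'
from h import *
cr=np.array([[52,143],[215,38],[330,557],[224,185],[497,440]])/3.2+[285,100]-.34
M=np.array([[190,70,12],[190,-70,12],[-155,70,12],[85,0,95],[-150,-70,34]])/1e3
f=lambda q:(proj(j2w(M,q))-cr).ravel()
r=least_squares(f,[.47,0,.6]);q=r.x;print(q,np.degrees(q[2]));print(r.fun.reshape(-1,2).round(2))
np.save('q.npy',q)
for n,p in dict(face=[-.043,0,.063],pre=[-.075,0,.063],end=[.015,0,.063],pin=[.085,0,.095]).items(): print(n,j2w(p,q)[0].round(4))
for n,uv,z in(('jar',(103,383),.055),('pot',(367,138),.042)):
    w=back(np.array(uv)/3.2+[285,100]-.34,z);c,s=np.cos(q[2]),np.sin(q[2]);e=w[:2]-q[:2];print(n,w,'jig',e@[c,s],e@[-s,c])
# depth check of tab top etc
D=d['range_z'];print(D.shape)
v,u=np.mgrid[0:400,0:640];X=np.stack([u,v,np.ones_like(u)],-1)@np.linalg.inv(K).T*D[...,None];W=X@P[:3,:3].T+P[:3,3]
c,s=np.cos(q[2]),np.sin(q[2]);e=W[...,:2]-q[:2];J=np.stack([e@[c,s],e@[-s,c],W[...,2]],-1)
def sh(n,m): 
    m&=D>0; print(n,m.sum(),J[m].mean(0).round(4),J[m].min(0).round(3),J[m].max(0).round(3))
a,b,z=J[...,0],J[...,1],J[...,2]
near=(abs(a)<.2)&(abs(b)<.08)
sh('tab',near&(z>.07)&(a<.03)); sh('knob',near&(z>.085)&(a>.04)); sh('endblk',near&(a>.13)&(z>.036)&(z<.05)); sh('fence',near&(a<-.12)&(z>.03))
from station import sense
from scipy.spatial.transform import Rotation as R
print(R.from_quat(sense()['tool_rot']).as_matrix().round(3))
E
```

```text
[ 0.59409857 -0.08918651  0.55213378] 31.63493551251732
[[-0.79 -0.21]
 [ 0.45 -0.77]
 [-0.8   0.94]
 [-0.06  0.54]
 [ 1.18 -0.61]]
face [ 0.5575 -0.1117  0.063 ]
pre [ 0.5302 -0.1285  0.063 ]
end [ 0.6069 -0.0813  0.063 ]
pin [ 0.6665 -0.0446  0.095 ]
jar [0.54556061 0.03696055 0.055     ] jig 0.024839202303749634 0.13286093369472185
pot [ 0.70862291 -0.14667511  0.042     ] jig 0.06735378839315033 -0.10901481354384594
(400, 640)
tab 143 [-0.0376  0.0002  0.0817] [-0.042 -0.031  0.07 ] [-0.032  0.029  0.086]
knob 93 [0.0848 0.0003 0.0955] [ 0.074 -0.011  0.086] [0.096 0.011 0.102]
endblk 569 [ 0.1644 -0.0003  0.0427] [ 0.131 -0.066  0.036] [0.176 0.065 0.049]
fence 465 [-0.1407  0.0005  0.035 ] [-0.15  -0.065  0.03 ] [-0.122  0.064  0.043]
[[-0.962  0.272 -0.001]
 [ 0.272  0.962 -0.002]
 [ 0.    -0.002 -1.   ]]
```

The fit is tight (about 1 px) and depth agrees on the tab, knob, block and fence. Next I close the fingers and move above the gap in front of the tab, with the tool's y along the jig's y.

```bash
python3 -m crank '[{"dp":[0.6,-0.9,0],"angular":[0,0,-4.9]},{"dp":[0.6,-0.9,0],"angular":[0,0,-4.9]},{"dp":[0.6,-0.9,0],"angular":[0,0,-4.9]},{"dp":[0.6,-0.9,0],"angular":[0,0,-4.9]},{"dp":[0.6,-0.9,0],"angular":[0,0,-4.9]},{"dp":[0.6,-0.9,0],"angular":[0,0,-4.9]},{"dp":[0.6,-0.9,0],"angular":[0,0,-4.9]},{"dp":[0.6,-0.9,0],"angular":[0,0,-4.9]},{"dp":[0.6,-0.9,0],"angular":[0,0,-4.9]},{"dp":[0.6,-0.9,0],"angular":[0,0,-4.9]},{"dp":[0.6,-0.9,0],"angular":[0,0,-4.9]},{"dp":[0.6,-0.9,0],"angular":[0,0,-4.9]},{"dp":[0.6,-0.9,0],"angular":[0,0,-4.9]}]' 1 20
python3 -m crank '[{"dp":[0.3,-0.9,0],"angular":[0,0,-4.9]},{"dp":[0.3,-0.9,0],"angular":[0,0,-4.9]},{"dp":[0.3,-0.9,0],"angular":[0,0,-4.9]},{"dp":[0.3,-0.9,0],"angular":[0,0,-4.9]},{"dp":[0.3,-0.9,0],"angular":[0,0,-4.9]},{"dp":[0.3,-0.9,0],"angular":[0,0,-4.9]},{"dp":[0.3,-0.9,0],"angular":[0,0,-4.9]},{"dp":[0.3,-0.9,0],"angular":[0,0,-4.9]},{"dp":[0.3,-0.9,0],"angular":[0,0,-4.9]},{"dp":[0.3,-0.9,0],"angular":[0,0,-4.9]},{"dp":[0.3,-0.9,0],"angular":[0,0,-4.9]},{"dp":[0.3,-0.9,0],"angular":[0,0,-4.9]},{"dp":[0.3,-0.9,0],"angular":[0,0,-4.9]},{"dp":[0.3,-0.9,0],"angular":[0,0,-4.9]},{"dp":[0,0,0],"angular":[0,0,0]},{"dp":[0,0,0],"angular":[0,0,0]}]'
cat > st.py <<'E'
from station import sense
from h import *
from scipy.spatial.transform import Rotation as R
q=np.load('q.npy');s=sense();p=np.array(s['tcp_pos']);c,k=np.cos(q[2]),np.sin(q[2]);e=p[:2]-q[:2]
m=R.from_quat(s['tool_rot']).as_matrix();f=np.array(s['force'])
print('t',round(s['t'],2),'jig',(e@[c,k]).round(4),(e@[-k,c]).round(4),'z',p[2].round(4),'yawY',np.degrees(np.arctan2(m[1,1],m[0,1])).round(1),'zax',m[:,2].round(3),'gap',s['finger_gap'],'Fjig',(f[:2]@[c,k]).round(2),f.round(2),'q',np.round(s['q'],2))
def to(x,y,z): print('units to',x,y,z,((j2w([x,y,z],q)[0]-p)/.03).round(2))
to(-.075,0,.062)
E
python3 st.py
```

```text
t: 1.4
tcp_pos: [0.4045, 0.2491, 0.2481]
tool_rot: [0.641, 0.768, -0.0, -0.0]
force: [0.6, 0.0, -0.2]
finger_gap: -0.002
gripper_force: 0.0
t: 3.0
tcp_pos: [0.5297, -0.1278, 0.2477]
tool_rot: [0.962, 0.274, -0.001, -0.001]
force: [0.1, 0.6, 0.2]
finger_gap: 0.0
gripper_force: 0.0
t 3.0 jig -0.0751 0.0009 z 0.2477 yawY -58.1 zax [-0.001  0.001 -1.   ] gap 0.00029218967070696137 Fjig 0.38 [0.1  0.56 0.22] q [-0.44  0.42  1.63  0.    1.09  0.57]
units to -0.075 0 0.062 [ 0.02 -0.03 -6.19]
```

```bash
python3 -m crank '[{"dp":[0,0,-0.7],"angular":[0,0,0]},{"dp":[0,0,-0.8],"angular":[0,0,0]},{"dp":[0,0,-0.8],"angular":[0,0,0]},{"dp":[0,0,-0.8],"angular":[0,0,0]},{"dp":[0,0,-0.8],"angular":[0,0,0]},{"dp":[0,0,-0.8],"angular":[0,0,0]},{"dp":[0,0,-0.6],"angular":[0,0,0]},{"dp":[0,0,-0.5],"angular":[0,0,0]},{"dp":[0,0,-0.4],"angular":[0,0,0]},{"dp":[0,0,0],"angular":[0,0,0]},{"dp":[0,0,0],"angular":[0,0,0]}]'; python3 st.py
python3 - <<'E'
from station import vision
import cv2
d=vision.snapshot("scene");im=d['image'][130:340,180:360];cv2.imwrite('pics/s1.png',cv2.resize(im,None,fx=2.8,fy=2.8,interpolation=cv2.INTER_CUBIC))
E
```

```text
t: 4.1
tcp_pos: [0.5301, -0.1271, 0.0625]
tool_rot: [0.961, 0.275, -0.0, -0.0]
force: [-0.6, 0.0, -0.2]
finger_gap: -0.0
gripper_force: 0.0
t 4.1 jig -0.0744 0.0013 z 0.0625 yawY -58.1 zax [-0.  0. -1.] gap -0.00013006816563557646 Fjig -0.48 [-0.57  0.03 -0.21] q [-0.44  0.71  1.77  0.    0.66  0.57]
units to -0.075 0 0.062 [ 0.   -0.05 -0.02]
```

View pics/s1.png

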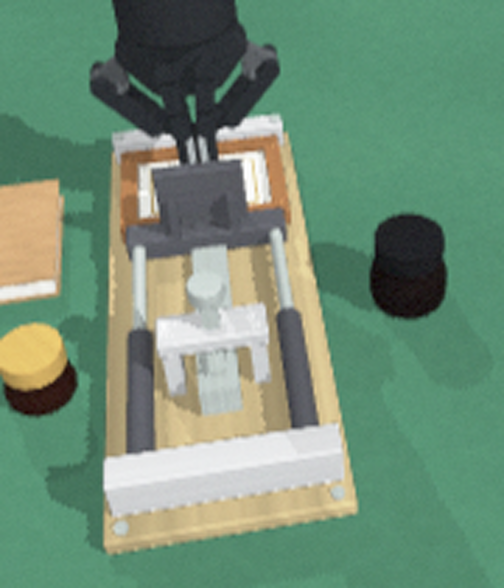

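The closed fingertips stand centred before the tab (crop ~195,150), clear of frame and fence. Now I push gently along the jig's +x, about 3 mm per row.

```bash
python3 -m crank '[{"dp":[0.11,0.06,0],"angular":[0,0,0]},{"dp":[0.11,0.06,0],"angular":[0,0,0]},{"dp":[0.11,0.06,0],"angular":[0,0,0]},{"dp":[0.11,0.06,0],"angular":[0,0,0]},{"dp":[0.06,0.035,0],"angular":[0,0,0]},{"dp":[0.06,0.035,0],"angular":[0,0,0]},{"dp":[0.06,0.035,0],"angular":[0,0,0]},{"dp":[0.06,0.035,0],"angular":[0,0,0]},{"dp":[0.06,0.035,0],"angular":[0,0,0]},{"dp":[0.06,0.035,0],"angular":[0,0,0]},{"dp":[0,0,0],"angular":[0,0,0]}]'; python3 st.py
```

```text
t: 5.25
tcp_pos: [0.5525, -0.1148, 0.0623]
tool_rot: [0.961, 0.275, -0.002, -0.0]
force: [-4.5, -4.5, 2.6]
finger_gap: -0.0
gripper_force: 2.9
t 5.25 jig -0.0488 0.0 z 0.0623 yawY -58.1 zax [-0.004 -0.001 -1.   ] gap -1.842754744210792e-05 Fjig -6.22 [-4.52 -4.52  2.58] q [-0.4   0.72  1.72 -0.    0.7   0.61]
units to -0.075 0 0.062 [-0.74 -0.46 -0.01]
```

```bash
python3 -m crank '[{"dp":[0.09,0.055,0],"angular":[0,0,0]},{"dp":[0.09,0.055,0],"angular":[0,0,0]},{"dp":[0.09,0.055,0],"angular":[0,0,0]},{"dp":[0.09,0.055,0],"angular":[0,0,0]},{"dp":[0.09,0.055,0],"angular":[0,0,0]},{"dp":[0.09,0.055,0],"angular":[0,0,0]},{"dp":[0.09,0.055,0],"angular":[0,0,0]},{"dp":[0.09,0.055,0],"angular":[0,0,0]},{"dp":[0.09,0.055,0],"angular":[0,0,0]},{"dp":[0.09,0.055,0],"angular":[0,0,0]},{"dp":[0.09,0.055,0],"angular":[0,0,0]},{"dp":[0.09,0.055,0],"angular":[0,0,0]},{"dp":[0.09,0.055,0],"angular":[0,0,0]},{"dp":[0.09,0.055,0],"angular":[0,0,0]},{"dp":[0.09,0.055,0],"angular":[0,0,0]},{"dp":[0.09,0.055,0],"angular":[0,0,0]},{"dp":[0,0,0],"angular":[0,0,0]}]'; python3 st.py
python3 - <<'E'
from station import vision
import cv2
d=vision.snapshot("scene");im=d['image'][130:340,180:360];cv2.imwrite('pics/s2.png',cv2.resize(im,None,fx=2.8,fy=2.8,interpolation=cv2.INTER_CUBIC))
E
```

```text
t: 6.95
tcp_pos: [0.5948, -0.0887, 0.0623]
tool_rot: [0.961, 0.275, -0.003, -0.0]
force: [-6.1, -5.5, 4.6]
finger_gap: 0.001
gripper_force: 3.9
t 6.95 jig 0.0008 0.0001 z 0.0623 yawY -58.0 zax [-0.006 -0.001 -1.   ] gap 0.001469208121312499 Fjig -8.04 [-6.08 -5.47  4.56] q [-0.33  0.75  1.62 -0.    0.77  0.68]
units to -0.075 0 0.062 [-2.15 -1.33 -0.01]
```

View pics/s2.png

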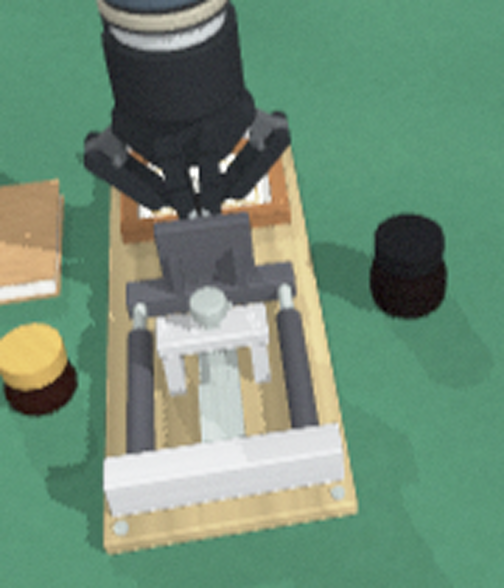

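The jaw is well back, and the knob has moved down from row ~288 to ~305, so the pin looks dropped. I'll confirm with depth.

```bash
cat > chk.py <<'E'
from h import *; from station import vision
q=np.load('q.npy');s=vision.snapshot('top');D=s['range_z']
v,u=np.mgrid[0:400,0:640];W=(np.stack([u,v,np.ones_like(u)],-1)@np.linalg.inv(K).T*D[...,None])@P[:3,:3].T+P[:3,3]
c,k=np.cos(q[2]),np.sin(q[2]);e=W[...,:2]-q[:2];a,b,z=e@[c,k],e@[-k,c],W[...,2]
m=(np.hypot(a-.085,b)<.008)&(D>0);print('knob z',m.sum(),np.median(z[m]))
m=(abs(b)<.028)&(a>-.06)&(a<.05)&(z>.07)&(z<.088);print('tab x median',m.sum(),np.median(a[m]),'jaw ~',np.median(a[m])+.038)
E
python3 chk.py
```

```text
knob z 37 0.08269459966041337
tab x median 0 nan jaw ~ nan
  return _methods._mean(a, axis=axis, dtype=dtype,
  ret = ret.dtype.type(ret / rcount)
```

Knob top is at ~82 mm, down from 95, so the pin has dropped. I back off along −x to let the jaw return to the pin.

```bash
python3 -m crank '[{"dp":[-0.09,-0.055,0],"angular":[0,0,0]},{"dp":[-0.09,-0.055,0],"angular":[0,0,0]},{"dp":[-0.09,-0.055,0],"angular":[0,0,0]},{"dp":[-0.09,-0.055,0],"angular":[0,0,0]},{"dp":[-0.09,-0.055,0],"angular":[0,0,0]},{"dp":[-0.09,-0.055,0],"angular":[0,0,0]},{"dp":[-0.09,-0.055,0],"angular":[0,0,0]},{"dp":[-0.14,-0.09,0],"angular":[0,0,0]},{"dp":[-0.14,-0.09,0],"angular":[0,0,0]},{"dp":[-0.14,-0.09,0],"angular":[0,0,0]},{"dp":[-0.14,-0.09,0],"angular":[0,0,0]},{"dp":[-0.14,-0.09,0],"angular":[0,0,0]},{"dp":[-0.14,-0.09,0],"angular":[0,0,0]},{"dp":[0,0,0],"angular":[0,0,0]},{"dp":[0,0,0],"angular":[0,0,0]},{"dp":[0,0,0],"angular":[0,0,0]},{"dp":[0,0,0],"angular":[0,0,0]}]'; python3 st.py
python3 -m crank '[{"dp":[0,0,0.5],"angular":[0,0,0]},{"dp":[0,0,0.8],"angular":[0,0,0]},{"dp":[0,0,0.8],"angular":[0,0,0]},{"dp":[-0.3,0,0.8],"angular":[0,0,0]},{"dp":[-0.5,0,0.8],"angular":[0,0,0]},{"dp":[-0.5,0,0.8],"angular":[0,0,0]},{"dp":[-0.5,0,0.5],"angular":[0,0,0]},{"dp":[-0.5,0,0.3],"angular":[0,0,0]},{"dp":[0,0,0],"angular":[0,0,0]},{"dp":[0,0,0],"angular":[0,0,0]},{"dp":[0,0,0],"angular":[0,0,0]}]'; python3 st.py; python3 chk.py
python3 - <<'E'
from station import vision
import cv2
d=vision.snapshot("scene");im=d['image'][130:340,180:360];cv2.imwrite('pics/s3.png',cv2.resize(im,None,fx=2.8,fy=2.8,interpolation=cv2.INTER_CUBIC))
E
```

```text
t: 8.75
tcp_pos: [0.5535, -0.1154, 0.0623]
tool_rot: [0.961, 0.275, 0.0, 0.0]
force: [1.0, -0.5, -0.3]
finger_gap: -0.003
gripper_force: 0.0
t 8.75 jig -0.0483 -0.0011 z 0.0623 yawY -58.1 zax [ 0. -0. -1.] gap -0.00289645539307367 Fjig 0.55 [ 0.97 -0.52 -0.29] q [-0.4   0.72  1.72  0.    0.7   0.61]
units to -0.075 0 0.062 [-0.78 -0.44 -0.01]
t: 9.85
tcp_pos: [0.4849, -0.1156, 0.2208]
tool_rot: [0.961, 0.275, 0.0, -0.0]
force: [-0.4, -0.1, -1.0]
finger_gap: 0.0
gripper_force: 0.0
t 9.85 jig -0.1068 0.0348 z 0.2208 yawY -58.1 zax [ 0.  0. -1.] gap 0.00023717989858007077 Fjig -0.35 [-0.38 -0.05 -0.96] q [-0.46  0.4   1.78  0.    0.97  0.56]
units to -0.075 0 0.062 [ 1.51 -0.43 -5.29]
knob z 52 0.081358103830792
tab x median 137 -0.0031982326591328946 jaw ~ 0.0348017673408671
```

View pics/s3.png

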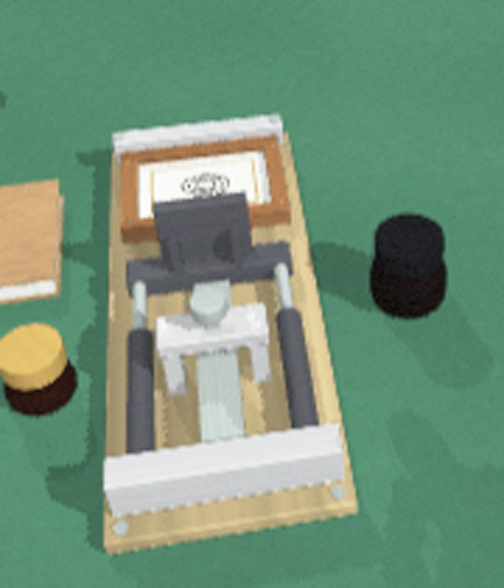

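The jaw is latched at ~35 mm with the knob at 81 mm. The frame, jars and notebook are where they were, and the robot is clear.

```bash
python3 -c "
from station import order;print(order.sign_off())"
```

```text
the job is handed in; nothing more can be done
None
```

The jaw was pushed back until the pin dropped and is now latched half open at about 35 mm (knob top about 81 mm); frame, jars and notebook look undisturbed in the last picture, the arm is clear, and the job is handed in (no verdict was returned).

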